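# Fetch the check weight from its well with sprung tongs

### The arm

A 6-joint arm with a two-finger parallel gripper is mounted at the origin on the work surface. World frame = base frame: x ahead of the robot, y to its left, z up, the work surface at z = 0. Lengths are in m, angles in rad, forces in N, time in s.
With the tool pointing down it reaches from about 0.3 to 0.875 m from the base axis. Payload 6.4 kg.
Tool frame: the origin (TCP) lies between the finger pads; the fingertips stand ctrl.tip_extent ahead of it and the grasp point (between the pads) is the TCP (ctrl.tip_extent is the distance from the TCP to the fingertips, in m); z points along the fingers, y is the line along which they close (so a half turn about z gives the same grasp; the last joint's range is limited). The gripper opens to 85 mm and grips with 20 to 120 N. Pads are 22 mm wide; open, the fingers measure 114 mm over their backs; the gripper's body (76 mm by 85 mm) begins 54 mm behind the grasp point. The pads swing forward as they close: fully open they stand 13 mm farther back than shut.
Start: joints at [-1.522, 0.181, 1.607, -0, 1.354, -0.206], TCP at [0.145, -0.556, 0.25] pointing down, gripper open.
Joint ranges: [-2.99, 2.99], [-0.89, 2.07], [0.3, 2.58], [-1.14, 4.28], [0, 2.63], [-3.12, 3.12]. Speed limits (rad/s): [2.57, 2.57, 3.01, 3.14, 3.14, 3.14].

### API

Orientations are given as a unit quaternion [w, x, y, z].
In Python, from bench import ctrl gives the robot as it stands.
- The arm moves only by the tool send_rows, never from a script. Its arguments are lists of equal length, an entry for each row: "dr": the turn, a rotation vector about the tool's x, y, z in units of 6 degrees (1.0 is 6 degrees), a list of three; "xyz": the shift along the tool's x, y, z in cm, a list of three; "jaw": the opening in per cent of the stroke, from 0 (shut) to 100 (fully open). In form: {"dr": [[wx, wy, wz], ...], "xyz": [[dx, dy, dz], ...], "jaw": [jaw, ...]}. A call has exactly 8 rows; each row is the pose to reach, as a shift and turn from the pose commanded when the call began, along the tool's axes at that moment; what a row does not reach only later rows make up. A row lasts 1/8 s, in which the tool goes at most 62.5 mm and 10.7 degrees, less where a joint would pass 70% of its speed; a pose out of reach is approached as far as the arm can. A call with a gripper value outside its range is refused whole. The fingers move at their own pace and stop on an object; the grip force is fixed at half the most. Time passes only in rows, so rows that repeat a pose let the fingers close, or fill a call up. It gives the time, the measured TCP pose, the force, the opening and the grip force at its end, in the units of the state.
- ctrl.get_obs(): the state, without advancing time (a new reading comes with each control period).
- ctrl.camera(name): name is "side" or "top"; returns the picture (420x560x3 uint8, red, green, blue); there is no depth.
- ctrl.calibration(name): a dict with "camera_matrix" (3x3 intrinsics, pixels), "D" ([k1, k2, p1, p2, k3] as OpenCV has them; the pictures are not rectified), "world_from_camera" (4x4, takes a point from camera to world coordinates). Camera axes: x right, y up, looking along -z (the intrinsics and any distortion apply to the point x, -y, -z); pixel columns grow to the right and rows downward; lengths in m; the calibration is good to about 2 mm. A picture is of the moment at which its call begins. calibration takes no time and is no camera call.
- ctrl.hand_in(): hands the job in; it is judged then, once.
The state is a dict: "time_s": time; "q": joint angles; "dq": joint speeds; "joint_efforts": joint torques, N m; "eef_pos": TCP position; "eef_rot": TCP orientation; "wrist_force": force on the tool from outside, world axes, zero at the start; "torque": the same for the moment, N m; "opening": opening from 0.0 (shut) to 1.0 (fully open); "grasp_force": force on a finger pad.
Only numpy, scipy, OpenCV 4.12 (cv2) and the standard library are available. Lean on these libraries where they do the work, as an engineer would, in place of code of your own. Each camera call takes 0.05 s, during which the arm holds its last target. There are 200 camera calls.

### The job

Set up the balance check: draw the sprung tongs out of their holder by the head, stand them in the weight case over the large knobbed weight and let go, then take them by the arms, squeeze the weight, lift it out and set it upright near the middle of the balance pan without dropping it. Finally stand the tongs in the empty well and let go. Touch the weights with nothing but the tongs, leave the small weight in its well, and leave the other things alone.

Things in the scene. Friction and masses are not known exactly. Their poses are not given: they have to be found in the camera images.
- tongs: Sprung steel tongs, upright, 139 mm long, 90 g. Origin: midway between the jaw tips, at their ends; z up, jaws close along y. Two jaws: z 0-60 mm, 12 mm wide (x), 4 mm thick; open, 26 mm apart inside, 34 mm outside. Shoulders with undersides at z 56 mm reach out to 56 mm overall (y), 20 mm wide (x): the feet the tongs stand on. Start: in the holder, arms hidden, only bridge and head above it.
- tongs_arms (a point): Centre of the squeezing zone, z 84 mm on the tongs: two flat upright arms (z 60-103 mm, 20 mm wide in x), 56 mm over their outer faces in y when open. Each springs outward (3 N open, 5.3 N when gripping) and moves in parallel with its jaw, up to 7 mm. At 46 mm over the arms the jaws grip the large weight; at 50-54 mm the tongs are held firmly yet the jaws are clear of it.
- tongs_head (a point): Middle of the black head to lift the tongs by, z 130 mm on the tongs: head z 113-139 mm, 14 mm thick in x, 26 mm wide in y. Under it a bridge, z 103-115 mm, 14 mm in x, 42 mm in y. Pinch the head across x.
- holder: White tongs holder, fixed, foot 60 x 88 mm, 106 mm tall, a sheath open at the top (slot 25 mm in x, 64 mm in y). Origin: centre of its underside. The tongs stand centred in it on inner ledges, tips 11 mm above the bench, axes parallel to its own, and come straight up; the tips clear the rim after rising 95 mm.
- case: Wooden weight case, fixed, 91 (x) x 76 (y) x 68 mm tall. Origin: centre of its underside. Two wells side by side in x, each 19 mm (x) x 40 mm (y), 60 mm deep. One holds the large weight, the other the small; which varies. The tongs fit with their y along the well's y, either way round: shoulders on the rim, jaw tips 4 mm above the well's floor, either side of the weight.
- well_a (a point): Centre of the mouth (at rim height) of the well on the case's -x side; axes as the case.
- well_b (a point): Centre of the mouth (at rim height) of the well on the case's +x side; axes as the case.
- weight: The large check weight, brass, with a knob: body 16 mm diameter and 22 mm tall, 8 mm neck, 12 mm knob, 34 mm tall overall, about 42 g; stands upright at the bottom of one well. Origin: centre of its underside, z up. When gripped by the standing tongs its underside is 4 mm below the jaw tips.
- small_weight: The small check weight, a plain brass cylinder 10 mm diameter, 18 mm tall, without knob, standing in the other well; it stays there. Origin: centre of its underside.
- pan (a point): Centre of the top face of the balance's round steel pan (110 mm diameter, fixed, 60 mm above the bench). The balance is a white box 220 x 170 x 44 mm, fixed; the pan is its highest part.
- dish_a: bystander, loose; origin at the centre of its underside. Leave it alone. Clear round dish, 90 mm diameter, 16 mm tall.
- dish_b: bystander, loose; origin at the centre of its underside. Leave it alone. Clear round dish, 90 mm diameter, 16 mm tall.
- calculator: bystander, loose; origin at the centre of its underside. Leave it alone. Black calculator, 140 x 85 x 19 mm.
- jar: bystander, loose; origin at the centre of its underside. Leave it alone. Amber glass jar, 56 mm diameter, 70 mm tall.
- pen_cup: bystander, loose; origin at the centre of its underside. Leave it alone. Blue pen cup, 68 mm diameter, 90 mm tall, pens to 145 mm.
- sample_box: bystander, loose; origin at the centre of its underside. Leave it alone. Cardboard box, 90 x 60 x 45 mm.
There are look-alikes about, which are no part of the job. What is shaped like the case but green or purple is not meant.

How it is judged:
By the outcome, as a careful person would: the job done as asked, in the order asked, and still so for the second after the job is handed in, with the robot touching nothing.
It also fails if it takes over 67 s, if anything falls off the work surface, if the arm or the gripper's body presses on something with over 40 N, if the wrist force passes 120 N, or if a joint passes its speed limit or range.

## Working session

There is one attempt and no reset: what is moved stays moved. The work goes in short steps, Python scripts to look and compute and a tool call to move; the robot and the scene stay as the last step left them, time stands still between calls to the robot, and variables do not carry over. Pictures are saved under pics/ and viewed, at most 12 in all, crops included, and the job is handed in when it is done.

Besides the shell and the picture viewer there is one more tool, called after "Call:" in YAML: its name, and indented under it one key for each argument. send_rows: Moves the arm, as the interface text tells. Its arguments: {"type":"object","properties":{"dr":{"type":"array","items":{"type":"array","items":{"type":"number"}}},"xyz":{"type":"array","items":{"type":"array","items":{"type":"number"}}},"jaw":{"type":"array","items":{"type":"number"}}},"required":["dr","xyz","jaw"]}

```bash
mkdir -p pics; ls; python3 - <<'E'
from bench import ctrl
import cv2
for n in ("side","top"):
    cv2.imwrite(f"pics/{n}0.png",ctrl.camera(n)[:,:,::-1])
    c=ctrl.calibration(n); print(c)
print(ctrl.tip_extent, ctrl.get_obs())
E
```

```text
pics
{'camera_matrix': array([[394.47186324,   0.        , 280.03320672],
       [  0.        , 394.47186324, 206.6415732 ],
       [  0.        ,   0.        ,   1.        ]]), 'D': array([-0.03570802,  0.        ,  0.        ,  0.        ,  0.        ]), 'world_from_camera': array([[-0.99274533,  0.07291946, -0.09560056,  0.45766479],
       [-0.11940119, -0.69142515,  0.71251288,  0.60027816],
       [-0.01414458,  0.71875866,  0.69511576,  0.73679276],
       [ 0.        ,  0.        ,  0.        ,  1.        ]])}
{'camera_matrix': array([[450.44491119,   0.        , 278.0437145 ],
       [  0.        , 450.44491119, 209.40429342],
       [  0.        ,   0.        ,   1.        ]]), 'D': array([-0.01278852,  0.        ,  0.        ,  0.        ,  0.        ]), 'world_from_camera': array([[-2.44939932e-03,  9.91451458e-01, -1.30453081e-01,
         4.29009996e-01],
       [-9.99849286e-01, -1.85951192e-04,  1.73600238e-02,
        -5.13919534e-02],
       [ 1.71873630e-02,  1.30475941e-01,  9.91302488e-01,
         1.09289455e+00],
       [ 0.00000000e+00,  0.00000000e+00,  0.00000000e+00,
         1.00000000e+00]])}
0.019 {'time_s': 0.1, 'q': array([-1.52229858e+00,  1.81486069e-01,  1.60791854e+00, -2.70844886e-05,
        1.35382187e+00, -2.06279132e-01]), 'dq': array([ 1.73958700e-03, -8.36110255e-04, -1.24014144e-03, -4.51035685e-04,
       -8.80151441e-05, -6.17127205e-04]), 'joint_efforts': array([ 6.08187906e-05, -4.45878661e+01, -3.52237988e+01, -2.93298262e-04,
        4.17033603e-03, -6.13484644e-06]), 'eef_pos': array([ 0.14491384, -0.55594231,  0.24945828]), 'eef_rot': array([-8.15411438e-04,  9.91896356e-01,  1.27047041e-01,  5.11985691e-05]), 'wrist_force': array([-0.11354156, -0.11370215, -0.11350609]), 'torque': array([ 0.02795623, -0.01328065,  0.05449699]), 'grasp_force': 0.0, 'opening': 1.0019457138114736}
```

View pics/side0.png

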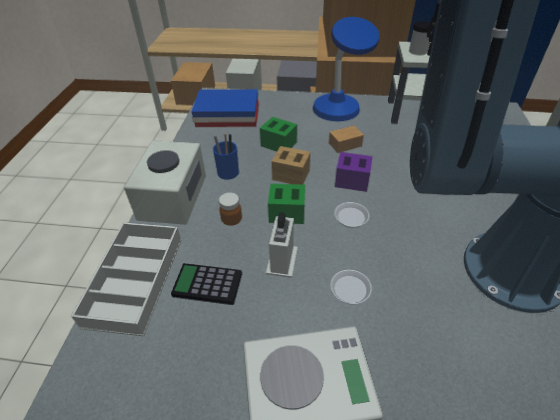

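View pics/top0.png

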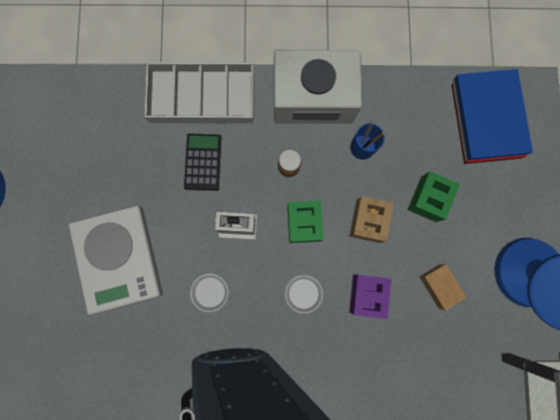

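Wooden case is at top (373,219) / side (291,165). The look-alikes are green at (306,222) and (435,197), and purple at (371,297). The plain cardboard box is at (444,287). The holder is at top (236,223) / side (283,245), and the pan at top (108,246). Only the wooden two-well block matches the case description; I'll confirm it in an enlarged crop.

```bash
cat > h.py <<'E'
import numpy as np, cv2
from bench import ctrl
def proj(n,P):
    c=ctrl.calibration(n); W=c['world_from_camera']; p=(np.atleast_2d(P)-W[:3,3])@W[:3,:3]
    p=p*[1,-1,-1]
    return cv2.projectPoints(p,np.zeros(3),np.zeros(3),c['camera_matrix'],c['D'])[0].reshape(-1,2)
def ray(n,uv):
    c=ctrl.calibration(n); W=c['world_from_camera']
    u=cv2.undistortPoints(np.float64(uv).reshape(-1,1,2),c['camera_matrix'],c['D']).reshape(-1,2)
    d=np.c_[u[:,0],-u[:,1],-np.ones(len(u))]@W[:3,:3].T
    return W[:3,3],d
def onz(n,uv,z):
    o,d=ray(n,uv); return o+d*((z-o[2])/d[:,2])[:,None]
def tri(uv_t,uv_s):
    A=[];b=[]
    for n,uv in (("top",uv_t),("side",uv_s)):
        o,d=ray(n,[uv]); d=d[0]/np.linalg.norm(d[0]); M=np.eye(3)-np.outer(d,d); A.append(M);b.append(M@o)
    return np.linalg.lstsq(np.vstack(A),np.hstack(b),rcond=None)[0]
E
python3 - <<'E'
from h import *
t=cv2.imread("pics/top0.png");s=cv2.imread("pics/side0.png")
f=lambda im,x,y:cv2.resize(im[y:y+60,x:x+80],(400,300),interpolation=cv2.INTER_CUBIC)
cv2.imwrite("pics/crop.png",np.vstack([np.hstack([f(t,333,190),f(t,196,193)]),np.hstack([f(s,251,138),f(s,243,207)])]))
hsv=cv2.cvtColor(t,cv2.COLOR_BGR2HSV)
m=cv2.inRange(hsv,(8,70,60),(25,255,255))[180:260,335:410]
cs=max(cv2.findContours(m,0,2)[0],key=cv2.contourArea); print("case",cv2.minAreaRect(cs+[335,180]))
g=cv2.GaussianBlur(cv2.cvtColor(t,cv2.COLOR_BGR2GRAY),(3,3),0)
m=((g[210:285,75:145]<175)*255).astype('uint8')
for c in cv2.findContours(m,1,2)[0]:
    if cv2.contourArea(c)>1000:
        e=cv2.fitEllipse(c+[75,210]);print("pan",e,onz("top",[e[0]],.06))
E
```

```text
case ((372.5683898925781, 219.29104614257812), (34.38380432128906, 41.69139099121094), 11.003541946411133)Traceback (most recent call last):
  File "<stdin>", line 12, in <module>
cv2.error: OpenCV(4.12.0) /io/opencv/modules/imgproc/src/shapedescr.cpp:361: error: (-201:Incorrect size of input array) There should be at least 5 points to fit the ellipse in function 'fitEllipseNoDirect'
```

View pics/crop.png

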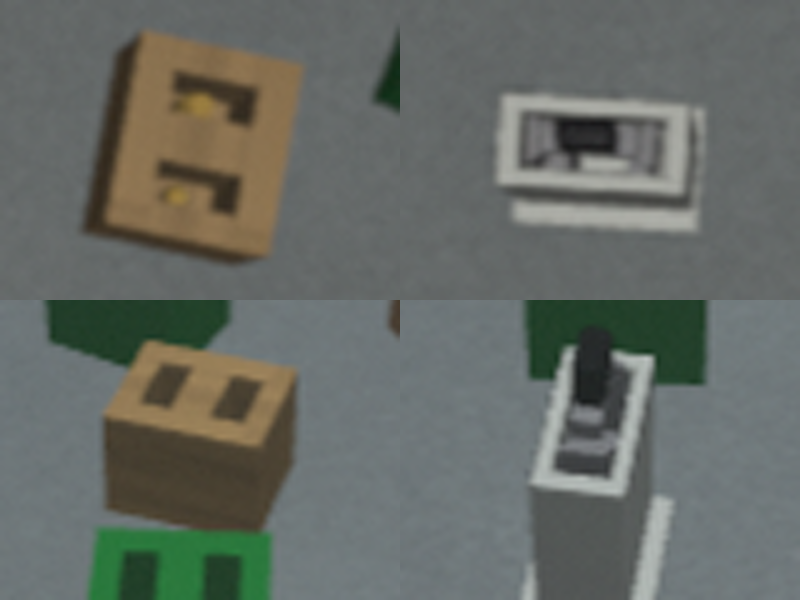

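The crop confirms it: the wooden case has two wells with brass inside. The far-x well, at top px ≈ (376,210), holds the larger blob. Its shift from the well centre is the smaller of the two, so its top is higher and it is the knobbed large weight. The near well, at (373,228), holds the small weight. The tongs' head stands in the holder, pointing along world y.

```bash
cat > m.py <<'E'
from h import *
t=cv2.imread("pics/top0.png");s=cv2.imread("pics/side0.png")
def rim(im,box,lo,hi,n,z,name):
    x,y,w,h=box; K=8
    c=cv2.resize(im[y:y+h,x:x+w],None,fx=K,fy=K,interpolation=cv2.INTER_CUBIC)
    m=cv2.inRange(cv2.cvtColor(c,cv2.COLOR_BGR2HSV),lo,hi)
    cs,hi_=cv2.findContours(m,cv2.RETR_CCOMP,cv2.CHAIN_APPROX_NONE)
    f=lambda p:(np.float64(p)+.5)/K-.5+[x,y]
    i=max(range(len(cs)),key=lambda i:cv2.contourArea(cv2.convexHull(cs[i])) if hi_[0][i][3]<0 else 0)
    out=[cs[i]]+[cs[j] for j in range(len(cs)) if hi_[0][j][3]==i and cv2.contourArea(cs[j])>300]
    for c in out:
        p=onz(n,f(c.reshape(-1,2)),z)[:,:2]*1000
        r=cv2.minAreaRect(p.astype('float32')); print(name,n,np.round(r[0],1),np.round(r[1],1),round(r[2],1))
W=((8,60,95),(25,255,255)); H=((0,0,165),(180,45,255))
rim(t,(345,188,55,60),(8,60,115),(25,255,255),"top",.068,"case")
rim(s,(262,140,55,45),(8,60,115),(25,255,255),"side",.068,"case")
rim(t,(205,205,50,45),*H,"top",.106,"holder")
rim(s,(260,210,45,65),*H,"side",.106,"holder")
for n,im,(x,y,w,h),thr in (("top",t,(78,215,60,62),None),("side",s,(253,338,78,75),None)):
    g=cv2.cvtColor(im,cv2.COLOR_BGR2GRAY)[y:y+h,x:x+w]
    th,m=cv2.threshold(g,0,255,cv2.THRESH_BINARY_INV+cv2.THRESH_OTSU)
    c=max(cv2.findContours(m,0,1)[0],key=cv2.contourArea)+[x,y]
    p=onz(n,c.reshape(-1,2),.06)[:,:2]*1000
    print("pan",n,cv2.fitEllipse(p.astype('float32')))
def dark(n,im,box,v):
    x,y,w,h=box;c=cv2.resize(im[y:y+h,x:x+w],None,fx=8,fy=8,interpolation=cv2.INTER_CUBIC)
    m=cv2.inRange(cv2.cvtColor(c,cv2.COLOR_BGR2GRAY),0,v)
    c=max(cv2.findContours(m,0,1)[0],key=cv2.contourArea); r=cv2.minAreaRect(c)
    return (np.array(r[0])+.5)/8-.5+[x,y],r
a,r=dark("top",t,(220,212,30,20),50);print("head top",a,r, onz("top",[a],.15)*1000)
E
python3 m.py
```

```text
case top [ 543.7 -289.2] [76.4 91. ] 77.7
case top [ 523.3 -284.7] [41.5 20.7] 76.8
case top [ 564.3 -293.6] [42.3 20.9] 77.2
case side [ 543.8 -291.9] [77.  91.3] 77.5
case side [ 523.2 -287.4] [42.1 21.2] 75.8
case side [ 564.7 -296.7] [42.2 20.5] 77.7
holder top [532.4  28.1] [78.8 37.2] 86.8
holder top [532.3  27.8] [72.1 31.3] 86.9
holder side [533.2  26.6] [81.4 39. ] 86.9
pan top ((481.24591064453125, 318.3128662109375), (107.83287811279297, 110.02320098876953), 1.9058854579925537)
pan side ((481.46636962890625, 318.9640808105469), (108.43147277832031, 109.86861419677734), 8.270198822021484)
head top [232.75  219.875] ((105.5, 66.5), (57.0, 91.0), 90.0) [[530.91339568  27.36317597 150.        ]]
```

```bash
cat > go.py <<'E'
import sys
from h import *
from scipy.spatial.transform import Rotation as R
# usage: go.py x y z(mm) toolx_yaw_deg  -> numbers for the move
def go(x,y,z,yaw):
    o=ctrl.get_obs(); q=o['eef_rot']; Rc=R.from_quat([*q[1:],q[0]])
    Rt=R.from_euler('z',yaw,degrees=True)*R.from_euler('x',180,degrees=True)
    d=Rc.inv().apply(np.array([x,y,z])/1000-o['eef_pos'])*100
    print("t",round(o['time_s'],2),"pos",np.round(o['eef_pos']*1000,1),"F",np.round(o['wrist_force'],1),"open",round(o['opening'],3),"gf",round(o['grasp_force'],1))
    print("xyz cm",np.round(d,2)," dr",np.round((Rc.inv()*Rt).as_rotvec()*180/np.pi/6,2))
if __name__=="__main__": go(*map(float,sys.argv[1:]))
E
python3 go.py 532.8 27.4 200 86.8
```

```text
t 0.1 pos [ 144.9 -555.9  249.5] F [-0.1 -0.1 -0.1] open 1.002 gf 0.0
xyz cm [ 52.24 -46.67   5.04]  dr [-1.000e-02 -1.000e-02 -1.203e+01]
```

Call:
send_rows:
  dr:
    - [0, 0, -1.5]
    - [0, 0, -3]
    - [0, 0, -4.5]
    - [0, 0, -6]
    - [0, 0, -7.5]
    - [0, 0, -9]
    - [0, 0, -10.5]
    - [0, 0, -12]
  xyz:
    - [4, -3.5, 0]
    - [8, -7, 0]
    - [12, -10.5, 0]
    - [16, -14, 0]
    - [20, -17.5, 0]
    - [24, -21, 0]
    - [28, -24.5, 0]
    - [32, -28, 0]
  jaw: [60, 60, 60, 60, 60, 60, 60, 60]

```text
time_s: 1.1
eef_pos: [0.3846, -0.2032, 0.2502]
eef_rot: [0.0, 0.726, 0.688, 0.0]
wrist_force: [0.3, -0.4, -0.5]
opening: 0.598
grasp_force: 0.0
```

```bash
python3 go.py 532.8 27.4 200 86.8
```

```text
t 1.1 pos [ 384.6 -203.2  250.2] F [ 0.3 -0.4 -0.5] open 0.598 gf 0.0
xyz cm [23.83 13.54  5.02]  dr [ 0.   -0.    0.01]
```

Call:
send_rows:
  dr:
    - [0, 0, 0]
    - [0, 0, 0]
    - [0, 0, 0]
    - [0, 0, 0]
    - [0, 0, 0]
    - [0, 0, 0]
    - [0, 0, 0]
    - [0, 0, 0]
  xyz:
    - [4.8, 2.7, 0]
    - [9.6, 5.4, 1]
    - [14.4, 8.1, 2]
    - [19.2, 10.8, 3]
    - [22, 12.5, 4]
    - [23.4, 13.3, 4.8]
    - [23.8, 13.5, 5]
    - [23.8, 13.5, 5]
  jaw: [60, 60, 60, 60, 60, 60, 60, 60]

```text
time_s: 2.1
eef_pos: [0.5326, 0.024, 0.2002]
eef_rot: [-0.0, 0.728, 0.686, -0.0]
wrist_force: [-0.1, -1.4, -0.3]
opening: 0.602
grasp_force: 0.0
```

```bash
python3 go.py 532.8 27.4 142 86.8
```

```text
t 2.1 pos [532.6  24.  200.2] F [-0.1 -1.4 -0.3] open 0.602 gf 0.0
xyz cm [0.34 0.   5.82]  dr [-0.01  0.   -0.04]
```

Call:
send_rows:
  dr:
    - [0, 0, 0]
    - [0, 0, 0]
    - [0, 0, 0]
    - [0, 0, 0]
    - [0, 0, 0]
    - [0, 0, 0]
    - [0, 0, 0]
    - [0, 0, 0]
  xyz:
    - [0.2, 0, 1.5]
    - [0.2, 0, 3]
    - [0.2, 0, 4.5]
    - [0.2, 0, 5.8]
    - [0.2, 0, 5.8]
    - [0.2, 0, 5.8]
    - [0.2, 0, 5.8]
    - [0.2, 0, 5.8]
  jaw: [60, 60, 60, 60, 60, 10, 10, 10]

```text
time_s: 3.1
eef_pos: [0.5336, 0.0267, 0.1431]
eef_rot: [0.001, 0.728, 0.686, 0.0]
wrist_force: [0.4, -0.4, 2.8]
opening: 0.151
grasp_force: 60.4
```

Call:
send_rows:
  dr:
    - [0, 0, 0]
    - [0, 0, 0]
    - [0, 0, 0]
    - [0, 0, 0]
    - [0, 0, 0]
    - [0, 0, 0]
    - [0, 0, 0]
    - [0, 0, 0]
  xyz:
    - [0, 0, 0]
    - [0, 0, 0]
    - [0, 0, 0]
    - [0, 0, -0.5]
    - [0, 0, -1]
    - [0, 0, -1.5]
    - [0, 0, -2]
    - [0, 0, -2]
  jaw: [10, 10, 10, 10, 10, 10, 10, 10]

```text
time_s: 4.1
eef_pos: [0.5334, 0.0267, 0.1628]
eef_rot: [0.0, 0.728, 0.686, 0.0]
wrist_force: [-0.2, -0.0, -0.3]
opening: 0.153
grasp_force: 59.7
```

```bash
python3 go.py 532.8 27.4 265 86.8
```

```text
t 4.1 pos [533.4  26.7 162.8] F [-0.2 -0.  -0.3] open 0.153 gf 59.7
xyz cm [  0.07  -0.05 -10.22]  dr [ 0.01  0.   -0.03]
```

Call:
send_rows:
  dr:
    - [0, 0, 0]
    - [0, 0, 0]
    - [0, 0, 0]
    - [0, 0, 0]
    - [0, 0, 0]
    - [0, 0, 0]
    - [0, 0, 0]
    - [0, 0, 0]
  xyz:
    - [0, 0, -1.5]
    - [0, 0, -3]
    - [0, 0, -4.5]
    - [0, 0, -6]
    - [0, 0, -7.5]
    - [0, 0, -9]
    - [0, 0, -10]
    - [0, 0, -10]
  jaw: [10, 10, 10, 10, 10, 10, 10, 10]

```text
time_s: 5.1
eef_pos: [0.5335, 0.0267, 0.2632]
eef_rot: [0.001, 0.728, 0.686, 0.0]
wrist_force: [0.6, -0.5, -0.1]
opening: 0.153
grasp_force: 59.7
```

```bash
python3 go.py 564.2 -295.1 262 77.7; python3 - <<'E'
from h import *
a=ctrl.camera("side");b=ctrl.camera("top")
cv2.imwrite("pics/lift.png",np.hstack([cv2.resize(x[y:y+150,q:q+150],(400,400),interpolation=2) for x,q,y in ((a,210,140),(b,160,150))])[:,:,::-1])
E
```

```text
t 5.1 pos [533.5  26.7 263.2] F [ 0.6 -0.5 -0.1] open 0.153 gf 59.7
xyz cm [-31.94   4.97   0.14]  dr [0.02 0.   1.48]
```

View pics/lift.png

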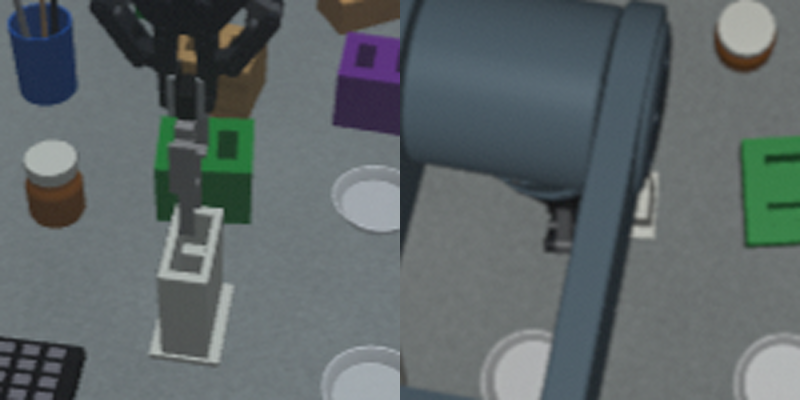

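The tongs hang upright at side px ≈ (279,200), tips just over the holder's rim. Now to the case.

Call:
send_rows:
  dr:
    - [0, 0, 0]
    - [0, 0, 0.2]
    - [0, 0, 0.5]
    - [0, 0, 0.8]
    - [0, 0, 1.1]
    - [0, 0, 1.4]
    - [0, 0, 1.5]
    - [0, 0, 1.5]
  xyz:
    - [0, 0, -1.5]
    - [-4, 0.6, -2]
    - [-9, 1.4, -2]
    - [-14, 2.2, -2]
    - [-20, 3.1, -2]
    - [-25, 3.9, -2]
    - [-29, 4.5, -2]
    - [-31.9, 5, -2]
  jaw: [10, 10, 10, 10, 10, 10, 10, 10]

```text
time_s: 6.2
eef_pos: [0.5639, -0.2968, 0.2827]
eef_rot: [-0.0, 0.78, 0.626, -0.0]
wrist_force: [0.1, 0.0, -0.5]
opening: 0.149
grasp_force: 59.7
```

```bash
python3 go.py 564.2 -295.1 220 77.7
```

```text
t 6.2 pos [ 563.9 -296.8  282.7] F [ 0.1  0.  -0.5] open 0.149 gf 59.7
xyz cm [ 0.18 -0.    6.27]  dr [-0.    0.   -0.03]
```

Lower to just over the rim (tips at about z 80 mm), then look from both cameras.

Call:
send_rows:
  dr:
    - [0, 0, 0]
    - [0, 0, 0]
    - [0, 0, 0]
    - [0, 0, 0]
    - [0, 0, 0]
    - [0, 0, 0]
    - [0, 0, 0]
    - [0, 0, 0]
  xyz:
    - [0, 0, 1.5]
    - [0.1, 0, 3]
    - [0.2, 0, 4.5]
    - [0.2, 0, 5.7]
    - [0.2, 0, 6.6]
    - [0.2, 0, 7]
    - [0.2, 0, 7]
    - [0.2, 0, 7]
  jaw: [10, 10, 10, 10, 10, 10, 10, 10]

```text
time_s: 7.2
eef_pos: [0.5647, -0.293, 0.2129]
eef_rot: [0.001, 0.779, 0.627, 0.0]
wrist_force: [-1.0, -0.4, -1.3]
opening: 0.15
grasp_force: 59.7
```

```bash
python3 go.py 564.2 -295.1 145 77.7; python3 - <<'E'
from h import *
a=ctrl.camera("side");b=ctrl.camera("top")
cv2.imwrite("pics/side2.png",a[:,:,::-1])
print(proj("side",[[.564,-.295,.08],[.564,-.295,.068]]),proj("top",[[.564,-.295,.08]]))
cv2.imwrite("pics/over.png",np.hstack([cv2.resize(x[y:y+70,q:q+70],(400,400),interpolation=2) for x,q,y in ((a,256,110),(b,340,175))])[:,:,::-1])
E
```

```text
t 7.2 pos [ 564.7 -293.   212.9] F [-1.  -0.4 -1.3] open 0.15 gf 59.7
xyz cm [-0.22 -0.01  6.79]  dr [ 0.01  0.   -0.02]
[[283.82435665 151.43621798]
 [283.8563866  154.90047333]] [[377.13655361 208.64827222]]
```

View pics/over.png

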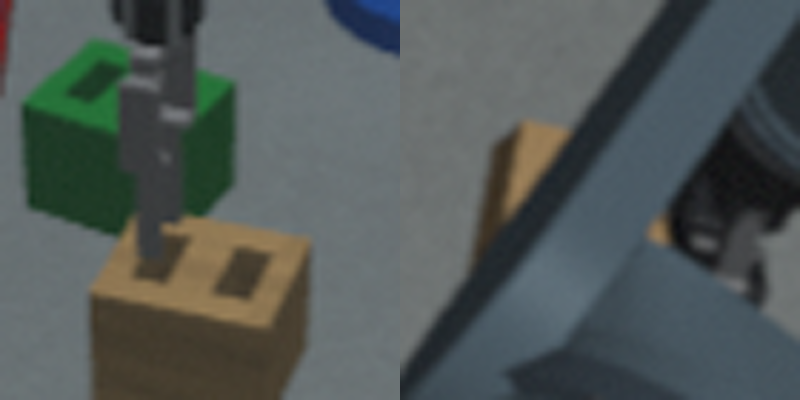

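Side crop: the near jaw's tip is at side px ≈ (282.3,155.2) and the far one at ≈ (286,149), over the far well. Top view is blocked by the arm. I'll compare with predicted pixels.

```bash
python3 - <<'E'
from h import *
o=ctrl.get_obs()['eef_pos']; a=np.deg2rad(77.7); Y=np.array([np.cos(a),np.sin(a),0]);X=np.array([np.sin(a),-np.cos(a),0])
for z in(.081,):
  for s,n in ((17,"near outer"),(-13,"far inner")):
    P=[np.array([o[0],o[1],z])+Y*s/1000+X*x/1000 for x in(-6,0,6)]
    print(n,np.round(proj("side",P),1).tolist())
im=cv2.imread("pics/side2.png"); g=cv2.cvtColor(im,cv2.COLOR_BGR2GRAY)
for r in (138,142,146,150): print(r,g[r,272:296].tolist())
for c in (281,282,283): print(c,g[146:162,c].tolist())
for dx in (0,.01):
  print(np.round(proj("side",[[.5647,-.293,.1],[.5747,-.293,.1],[.5647,-.283,.1]]),1).tolist());break
E
```

```text
near outer [[283.6, 155.4], [281.5, 155.0], [279.5, 154.6]]
far inner [[287.0, 149.3], [285.0, 149.0], [283.0, 148.6]]
138 [46, 46, 45, 47, 51, 57, 59, 59, 58, 58, 61, 60, 71, 73, 59, 58, 53, 50, 49, 51, 49, 49, 49, 49]
142 [47, 48, 47, 47, 47, 46, 49, 53, 58, 60, 59, 60, 59, 59, 59, 58, 52, 49, 49, 50, 52, 51, 48, 50]
146 [48, 47, 47, 45, 49, 46, 48, 54, 56, 60, 59, 60, 61, 60, 59, 57, 54, 48, 49, 51, 63, 94, 112, 113]
150 [95, 76, 54, 49, 48, 76, 108, 103, 67, 59, 58, 60, 90, 109, 113, 122, 122, 123, 124, 123, 124, 125, 125, 124]
281 [60, 59, 60, 60, 59, 59, 59, 60, 60, 64, 65, 63, 71, 116, 123, 125]
282 [59, 60, 59, 59, 58, 59, 60, 60, 59, 61, 63, 64, 66, 109, 122, 124]
283 [60, 59, 60, 59, 60, 61, 60, 58, 59, 62, 62, 61, 62, 96, 120, 124]
[[283.4, 146.0], [279.8, 145.7], [283.0, 148.1]]
```

Call:
send_rows:
  dr:
    - [0, 0, 0]
    - [0, 0, 0]
    - [0, 0, 0]
    - [0, 0, 0]
    - [0, 0, 0]
    - [0, 0, 0]
    - [0, 0, 0]
    - [0, 0, 0]
  xyz:
    - [-0.2, 0, 0]
    - [-0.2, 0, 0.4]
    - [-0.2, 0, 0.8]
    - [-0.2, 0, 1.2]
    - [-0.2, 0, 1.6]
    - [-0.2, 0, 2]
    - [-0.2, 0, 2.4]
    - [-0.2, 0, 2.4]
  jaw: [10, 10, 10, 10, 10, 10, 10, 10]

```text
time_s: 8.3
eef_pos: [0.5638, -0.2945, 0.1878]
eef_rot: [-0.0, 0.779, 0.627, -0.0]
wrist_force: [-0.3, -0.3, -0.9]
opening: 0.148
grasp_force: 59.7
```

```bash
python3 go.py 564.2 -295.1 144 77.7
```

```text
t 8.3 pos [ 563.8 -294.5  187.8] F [-0.3 -0.3 -0.9] open 0.148 gf 59.7
xyz cm [-0.05  0.05  4.38]  dr [-0.01 -0.   -0.02]
```

No contact, tips are inside the well. Continue down to the rim.

Call:
send_rows:
  dr:
    - [0, 0, 0]
    - [0, 0, 0]
    - [0, 0, 0]
    - [0, 0, 0]
    - [0, 0, 0]
    - [0, 0, 0]
    - [0, 0, 0]
    - [0, 0, 0]
  xyz:
    - [0, 0, 0.6]
    - [0, 0, 1.2]
    - [0, 0, 1.8]
    - [0, 0, 2.4]
    - [0, 0, 3]
    - [0, 0, 3.5]
    - [0, 0, 3.9]
    - [0, 0, 4.1]
  jaw: [10, 10, 10, 10, 10, 10, 10, 10]

```text
time_s: 9.3
eef_pos: [0.564, -0.2946, 0.147]
eef_rot: [-0.0, 0.779, 0.627, -0.0]
wrist_force: [-0.8, -0.0, -2.1]
opening: 0.15
grasp_force: 59.7
```

```bash
python3 go.py 564.2 -295.1 144 77.7
```

```text
t 9.3 pos [ 564.  -294.6  147. ] F [-0.8 -0.  -2.1] open 0.15 gf 59.7
xyz cm [-0.04  0.03  0.3 ]  dr [-0.   -0.   -0.02]
```

Go down until contact, release, and rise clear of the head.

Call:
send_rows:
  dr:
    - [0, 0, 0]
    - [0, 0, 0]
    - [0, 0, 0]
    - [0, 0, 0]
    - [0, 0, 0]
    - [0, 0, 0]
    - [0, 0, 0]
    - [0, 0, 0]
  xyz:
    - [0, 0, 0.1]
    - [0, 0, 0.2]
    - [0, 0, 0.3]
    - [0, 0, 0.3]
    - [0, 0, 0.3]
    - [0, 0, 0.3]
    - [0, 0, 0.3]
    - [0, 0, 0.3]
  jaw: [10, 10, 10, 10, 10, 10, 10, 10]

```text
time_s: 10.3
eef_pos: [0.564, -0.2947, 0.1443]
eef_rot: [0.0, 0.779, 0.627, 0.0]
wrist_force: [0.7, 0.2, -0.7]
opening: 0.151
grasp_force: 59.7
```

```bash
python3 go.py 564.2 -295.1 144 77.7
```

```text
t 10.3 pos [ 564.  -294.7  144.3] F [ 0.7  0.2 -0.7] open 0.151 gf 59.7
xyz cm [-0.04  0.03  0.03]  dr [ 0.   -0.   -0.02]
```

Call:
send_rows:
  dr:
    - [0, 0, 0]
    - [0, 0, 0]
    - [0, 0, 0]
    - [0, 0, 0]
    - [0, 0, 0]
    - [0, 0, 0]
    - [0, 0, 0]
    - [0, 0, 0]
  xyz:
    - [0, 0, 0.05]
    - [0, 0, 0.1]
    - [0, 0, 0.1]
    - [0, 0, 0.1]
    - [0, 0, 0.1]
    - [0, 0, 0.1]
    - [0, 0, 0.1]
    - [0, 0, 0.1]
  jaw: [10, 10, 10, 10, 10, 10, 10, 10]

```text
time_s: 11.3
eef_pos: [0.5642, -0.2948, 0.1441]
eef_rot: [0.0, 0.779, 0.627, 0.0]
wrist_force: [-1.7, 1.0, 5.8]
opening: 0.152
grasp_force: 60.6
```

```bash
python3 go.py 564.2 -295.1 144 77.7
```

```text
t 11.3 pos [ 564.2 -294.8  144.1] F [-1.7  1.   5.8] open 0.152 gf 60.6
xyz cm [-0.03  0.01  0.01]  dr [ 0.01  0.   -0.02]
```

Contact at z 144.1. Release and rise.

Call:
send_rows:
  dr:
    - [0, 0, 0]
    - [0, 0, 0]
    - [0, 0, 0]
    - [0, 0, 0]
    - [0, 0, 0]
    - [0, 0, 0]
    - [0, 0, 0]
    - [0, 0, 0]
  xyz:
    - [0, 0, -0.1]
    - [0, 0, -0.1]
    - [0, 0, -0.1]
    - [0, 0, -1]
    - [0, 0, -2.5]
    - [0, 0, -4]
    - [0, 0, -5.5]
    - [0, 0, -7]
  jaw: [40, 60, 60, 60, 60, 60, 60, 60]

```text
time_s: 12.3
eef_pos: [0.5642, -0.2948, 0.2148]
eef_rot: [0.0, 0.779, 0.627, 0.0]
wrist_force: [0.5, -0.5, 0.6]
opening: 0.596
grasp_force: 0.0
```

Call:
send_rows:
  dr:
    - [0, 0, 1.7]
    - [0, 0, 3.4]
    - [0, 0, 5.1]
    - [0, 0, 6.8]
    - [0, 0, 8.5]
    - [0, 0, 10.2]
    - [0, 0, 11.9]
    - [0, 0, 13.3]
  xyz:
    - [0, 0, 0]
    - [0, 0, 0]
    - [0, 0, 0]
    - [0, 0, 0]
    - [0, 0, 0]
    - [0, 0, 0]
    - [0, 0, 0]
    - [0, 0, 0]
  jaw: [80, 100, 100, 100, 100, 100, 100, 100]

```text
time_s: 13.3
eef_pos: [0.5641, -0.2947, 0.214]
eef_rot: [0.0, 1.0, -0.022, 0.0]
wrist_force: [0.3, 0.4, -0.4]
opening: 1.004
grasp_force: 0.0
```

```bash
python3 go.py 564.2 -295.1 190 -12.3; python3 - <<'E'
from h import *
a=ctrl.camera("side");b=ctrl.camera("top")
cv2.imwrite("pics/side3.png",a[:,:,::-1]);cv2.imwrite("pics/top3.png",b[:,:,::-1])
cv2.imwrite("pics/stand.png",np.hstack([cv2.resize(x[y:y+90,q:q+90],(400,400),interpolation=2) for x,q,y in ((a,246,90),(b,330,165))])[:,:,::-1])
E
```

```text
t 13.3 pos [ 564.1 -294.7  214. ] F [ 0.3  0.4 -0.4] open 1.004 gf 0.0
xyz cm [0.01 0.04 2.4 ]  dr [ 0.   -0.    1.63]
```

View pics/stand.png

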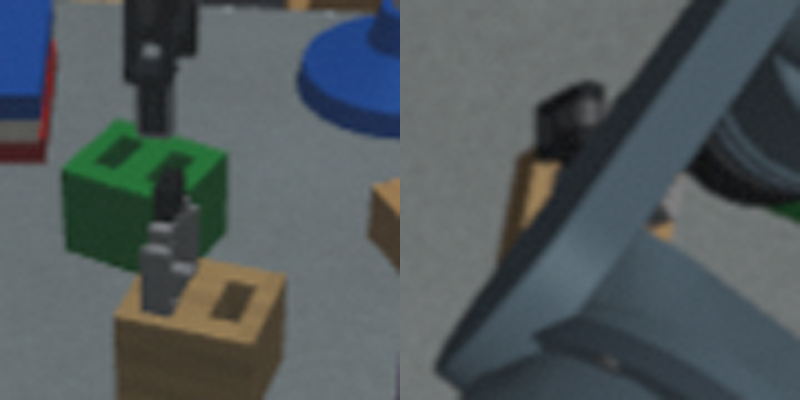

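Tongs stand upright in the well (side px ≈ (284,140)). Finish the turn and go down round the arms, fully open.

Call:
send_rows:
  dr:
    - [0, 0, 1.6]
    - [0, 0, 1.6]
    - [0, 0, 1.6]
    - [0, 0, 1.6]
    - [0, 0, 1.6]
    - [0, 0, 1.6]
    - [0, 0, 1.6]
    - [0, 0, 1.6]
  xyz:
    - [0, 0, 0]
    - [0, 0, 1.5]
    - [0, 0, 3.5]
    - [0, 0, 5.5]
    - [0, 0, 7.5]
    - [0, 0, 9.2]
    - [0, 0, 10.3]
    - [0, 0, 10.8]
  jaw: [100, 100, 100, 100, 100, 100, 100, 100]

```text
time_s: 14.4
eef_pos: [0.5639, -0.2945, 0.1045]
eef_rot: [-0.0, 0.995, -0.103, -0.0]
wrist_force: [0.0, 0.2, 0.1]
opening: 0.999
grasp_force: 0.0
```

```bash
python3 go.py 564.2 -295.1 101 -12.3
```

```text
t 14.4 pos [ 563.9 -294.5  104.5] F [0.  0.2 0.1] open 0.999 gf 0.0
xyz cm [0.04 0.05 0.35]  dr [-0.    0.01  0.08]
```

Call:
send_rows:
  dr:
    - [0, 0, 0]
    - [0, 0, 0]
    - [0, 0, 0]
    - [0, 0, 0]
    - [0, 0, 0]
    - [0, 0, 0]
    - [0, 0, 0]
    - [0, 0, 0]
  xyz:
    - [0, 0, 0.2]
    - [0, 0, 0.3]
    - [0, 0, 0.3]
    - [0, 0, 0.3]
    - [0, 0, 0.3]
    - [0, 0, 0.3]
    - [0, 0, 0.3]
    - [0, 0, 0.3]
  jaw: [80, 70, 66, 62, 60, 58, 56, 54]

```text
time_s: 15.4
eef_pos: [0.565, -0.2953, 0.1043]
eef_rot: [0.001, 0.995, -0.103, 0.001]
wrist_force: [-1.5, 1.1, 8.9]
opening: 0.542
grasp_force: 8.7
```

Call:
send_rows:
  dr:
    - [0, 0, 0]
    - [0, 0, 0]
    - [0, 0, 0]
    - [0, 0, 0]
    - [0, 0, 0]
    - [0, 0, 0]
    - [0, 0, 0]
    - [0, 0, 0]
  xyz:
    - [0, 0, 0]
    - [0, 0, 0]
    - [0, 0, 0]
    - [0, 0, 0]
    - [0, 0, 0]
    - [0, 0, 0]
    - [0, 0, 0]
    - [0, 0, 0]
  jaw: [52, 50, 48, 46, 46, 46, 46, 46]

```text
time_s: 16.4
eef_pos: [0.5653, -0.2957, 0.1052]
eef_rot: [0.001, 0.995, -0.103, 0.002]
wrist_force: [-2.4, 2.2, 12.7]
opening: 0.488
grasp_force: 59.2
```

```bash
python3 go.py 564.2 -295.1 101 -12.3
```

```text
t 16.4 pos [ 565.3 -295.7  105.2] F [-2.4  2.2 12.7] open 0.488 gf 59.2
xyz cm [-0.12 -0.04  0.42]  dr [ 0.02 -0.03  0.08]
```

Call:
send_rows:
  dr:
    - [0, 0, 0]
    - [0, 0, 0]
    - [0, 0, 0]
    - [0, 0, 0]
    - [0, 0, 0]
    - [0, 0, 0]
    - [0, 0, 0]
    - [0, 0, 0]
  xyz:
    - [0, 0, -0.2]
    - [0, 0, -0.4]
    - [0, 0, -0.9]
    - [0, 0, -1.6]
    - [0, 0, -2.4]
    - [0, 0, -3.2]
    - [0, 0, -4]
    - [0, 0, -4]
  jaw: [46, 46, 46, 46, 46, 46, 46, 46]

```text
time_s: 17.4
eef_pos: [0.5645, -0.295, 0.1435]
eef_rot: [0.001, 0.995, -0.103, 0.001]
wrist_force: [0.2, -0.2, -1.2]
opening: 0.483
grasp_force: 61.0
```

Call:
send_rows:
  dr:
    - [0, 0, 0]
    - [0, 0, 0]
    - [0, 0, 0]
    - [0, 0, 0]
    - [0, 0, 0]
    - [0, 0, 0]
    - [0, 0, 0]
    - [0, 0, 0]
  xyz:
    - [0, 0, -0.5]
    - [0, 0, -1.2]
    - [0, 0, -2]
    - [0, 0, -3]
    - [0, 0, -4]
    - [0, 0, -5]
    - [0, 0, -5.5]
    - [0, 0, -5.5]
  jaw: [46, 46, 46, 46, 46, 46, 46, 46]

```text
time_s: 18.4
eef_pos: [0.5642, -0.2948, 0.1979]
eef_rot: [0.0, 0.995, -0.103, 0.0]
wrist_force: [-0.6, 0.1, -1.2]
opening: 0.477
grasp_force: 61.0
```

```bash
python3 go.py 460 -200 230 -12.3; python3 - <<'E'
from h import *
a=ctrl.camera("side")
cv2.imwrite("pics/side4.png",a[:,:,::-1])
cv2.imwrite("pics/lifted.png",cv2.resize(a[80:190,230:350],(720,660)[:2],interpolation=2)[:600,:,::-1])
E
```

```text
t 18.4 pos [ 564.2 -294.8  197.9] F [-0.6  0.1 -1.2] open 0.477 gf 61.0
xyz cm [-12.14  -7.15  -3.23]  dr [ 0.   -0.01  0.08]
```

View pics/lifted.png

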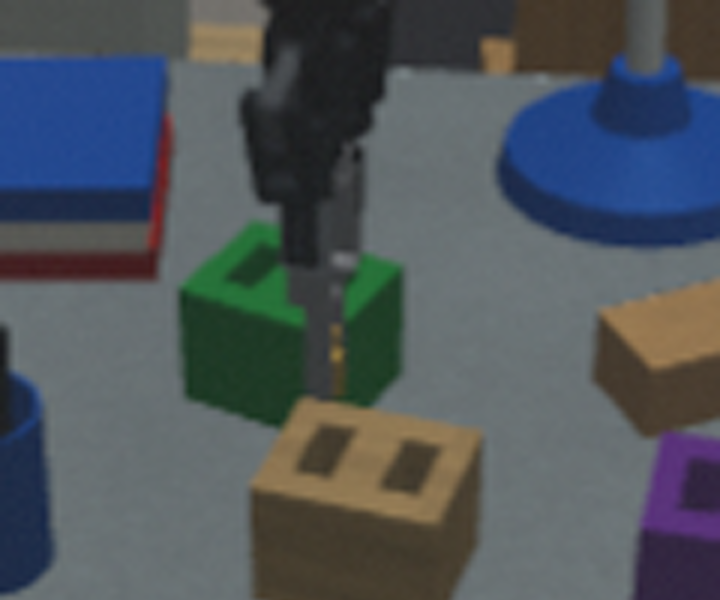

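Brass is visible between the jaws at crop (337,350), and the far well below is empty-looking. Carry it high, over the holder, to the pan.

Call:
send_rows:
  dr:
    - [0, 0, 0]
    - [0, 0, 0]
    - [0, 0, 0]
    - [0, 0, 0]
    - [0, 0, 0]
    - [0, 0, 0]
    - [0, 0, 0]
    - [0, 0, 0]
  xyz:
    - [0, 0, -1]
    - [0, 0, -2.5]
    - [-0.5, -1, -4]
    - [-1.5, -3.5, -5]
    - [-3, -7, -5]
    - [-5, -11, -5]
    - [-7, -15, -5]
    - [-9, -19, -5]
  jaw: [46, 46, 46, 46, 46, 46, 46, 46]

```text
time_s: 19.45
eef_pos: [0.5143, -0.0884, 0.2485]
eef_rot: [0.0, 0.995, -0.103, 0.001]
wrist_force: [0.7, 0.5, -1.8]
opening: 0.485
grasp_force: 61.0
```

```bash
python3 go.py 481.4 318.6 245 -12.3
```

```text
t 19.45 pos [514.3 -88.4 248.5] F [ 0.7  0.5 -1.8] open 0.485 gf 61.0
xyz cm [-11.54 -39.17   0.34]  dr [-0.   -0.02  0.08]
```

Call:
send_rows:
  dr:
    - [0, 0, 0]
    - [0, 0, 0]
    - [0, 0, 0]
    - [0, 0, 0]
    - [0, 0, 0]
    - [0, 0, 0]
    - [0, 0, 0]
    - [0, 0, 0]
  xyz:
    - [-1.2, -4, 0]
    - [-2.6, -9, 0]
    - [-4, -13.8, 0]
    - [-5.5, -18.6, 0]
    - [-6.9, -23.4, 0]
    - [-8.3, -28.2, 0]
    - [-9.4, -32, 0]
    - [-10.2, -34.5, 0]
  jaw: [46, 46, 46, 46, 46, 46, 46, 46]

```text
time_s: 20.45
eef_pos: [0.4847, 0.2707, 0.2486]
eef_rot: [-0.0, 0.995, -0.102, 0.001]
wrist_force: [0.1, -0.9, -1.6]
opening: 0.485
grasp_force: 61.1
```

```bash
python3 go.py 481.4 318.6 180 -12.3
```

```text
t 20.45 pos [484.7 270.7 248.6] F [ 0.1 -0.9 -1.6] open 0.485 gf 61.1
xyz cm [-1.3  -4.62  6.87]  dr [-0.01 -0.01  0.1 ]
```

Call:
send_rows:
  dr:
    - [0, 0, 0]
    - [0, 0, 0]
    - [0, 0, 0]
    - [0, 0, 0]
    - [0, 0, 0]
    - [0, 0, 0]
    - [0, 0, 0]
    - [0, 0, 0]
  xyz:
    - [-0.5, -1.8, 1]
    - [-0.9, -3.2, 2.5]
    - [-1.1, -4, 4]
    - [-1.2, -4.3, 5.2]
    - [-1.2, -4.3, 6.2]
    - [-1.2, -4.3, 6.9]
    - [-1.2, -4.3, 7.3]
    - [-1.2, -4.3, 7.3]
  jaw: [46, 46, 46, 46, 46, 46, 46, 46]

```text
time_s: 21.45
eef_pos: [0.4827, 0.3126, 0.1742]
eef_rot: [0.0, 0.995, -0.103, -0.0]
wrist_force: [1.0, 0.3, -2.1]
opening: 0.482
grasp_force: 61.1
```

```bash
python3 go.py 481.4 318.6 159 -12.3; python3 - <<'E'
from h import *
a=ctrl.camera("side")
o=ctrl.get_obs()['eef_pos']; print(np.round(proj("side",[[o[0],o[1],z] for z in (.06,.078,.1)]),1).tolist())
cv2.imwrite("pics/pan1.png",cv2.resize(a[300:420,230:390],(800,600),interpolation=2)[:,:,::-1])
E
```

```text
t 21.45 pos [482.7 312.6 174.2] F [ 1.   0.3 -2.1] open 0.482 gf 61.1
xyz cm [-0.25 -0.56  1.52]  dr [0.   0.   0.08]
[[291.0, 371.9], [291.1, 367.5], [291.1, 361.8]]
```

View pics/pan1.png

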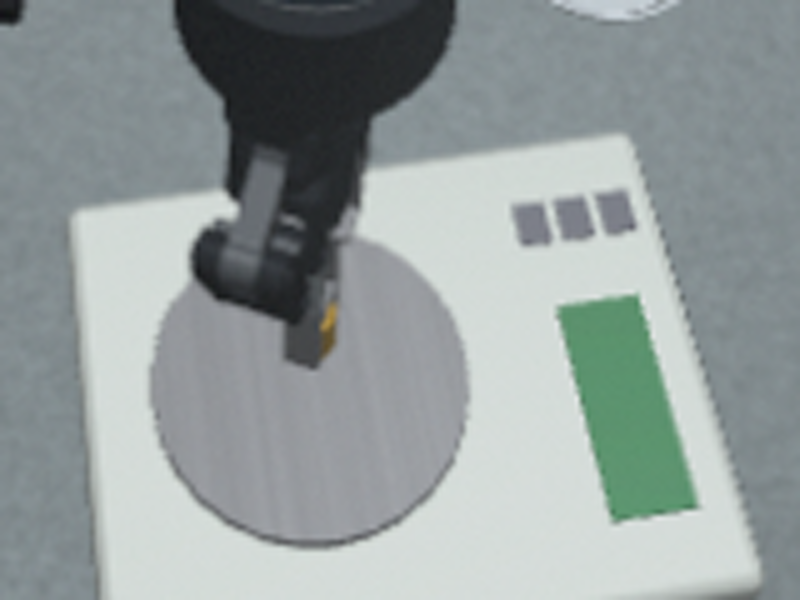

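Weight (brass at crop (328,330)) is held between the jaws above the pan's centre. Lower, then feel for contact.

Call:
send_rows:
  dr:
    - [0, 0, 0]
    - [0, 0, 0]
    - [0, 0, 0]
    - [0, 0, 0]
    - [0, 0, 0]
    - [0, 0, 0]
    - [0, 0, 0]
    - [0, 0, 0]
  xyz:
    - [-0.1, -0.2, 0]
    - [-0.2, -0.5, 0.3]
    - [-0.2, -0.5, 0.6]
    - [-0.2, -0.5, 0.9]
    - [-0.2, -0.5, 1.2]
    - [-0.2, -0.5, 1.4]
    - [-0.2, -0.5, 1.5]
    - [-0.2, -0.5, 1.5]
  jaw: [46, 46, 46, 46, 46, 46, 46, 46]

```text
time_s: 22.5
eef_pos: [0.4816, 0.3181, 0.1593]
eef_rot: [-0.0, 0.995, -0.103, -0.0]
wrist_force: [-0.3, 0.2, -2.1]
opening: 0.485
grasp_force: 61.1
```

Call:
send_rows:
  dr:
    - [0, 0, 0]
    - [0, 0, 0]
    - [0, 0, 0]
    - [0, 0, 0]
    - [0, 0, 0]
    - [0, 0, 0]
    - [0, 0, 0]
    - [0, 0, 0]
  xyz:
    - [0, 0, 0.05]
    - [0, 0, 0.1]
    - [0, 0, 0.1]
    - [0, 0, 0.1]
    - [0, 0, 0.1]
    - [0, 0, 0.1]
    - [0, 0, 0.1]
    - [0, 0, 0.1]
  jaw: [46, 46, 46, 46, 46, 46, 46, 46]

```text
time_s: 23.5
eef_pos: [0.4816, 0.3181, 0.1583]
eef_rot: [0.0, 0.995, -0.103, -0.0]
wrist_force: [0.1, 0.3, -1.9]
opening: 0.487
grasp_force: 61.1
```

Call:
send_rows:
  dr:
    - [0, 0, 0]
    - [0, 0, 0]
    - [0, 0, 0]
    - [0, 0, 0]
    - [0, 0, 0]
    - [0, 0, 0]
    - [0, 0, 0]
    - [0, 0, 0]
  xyz:
    - [0, 0, 0.05]
    - [0, 0, 0.1]
    - [0, 0, 0.1]
    - [0, 0, 0.1]
    - [0, 0, 0.1]
    - [0, 0, 0.1]
    - [0, 0, 0.1]
    - [0, 0, 0.1]
  jaw: [46, 46, 46, 46, 46, 46, 46, 46]

```text
time_s: 24.5
eef_pos: [0.4816, 0.3181, 0.1573]
eef_rot: [-0.0, 0.995, -0.103, -0.0]
wrist_force: [-1.0, -0.3, -1.2]
opening: 0.486
grasp_force: 61.1
```

Call:
send_rows:
  dr:
    - [0, 0, 0]
    - [0, 0, 0]
    - [0, 0, 0]
    - [0, 0, 0]
    - [0, 0, 0]
    - [0, 0, 0]
    - [0, 0, 0]
    - [0, 0, 0]
  xyz:
    - [0, 0, 0.05]
    - [0, 0, 0.05]
    - [0, 0, 0.05]
    - [0, 0, 0.05]
    - [0, 0, 0.05]
    - [0, 0, 0.05]
    - [0, 0, 0.05]
    - [0, 0, 0.05]
  jaw: [46, 46, 46, 46, 46, 46, 46, 46]

```text
time_s: 25.5
eef_pos: [0.4818, 0.3182, 0.1571]
eef_rot: [-0.0, 0.995, -0.103, 0.0]
wrist_force: [-1.1, -1.3, 5.4]
opening: 0.483
grasp_force: 61.6
```

Contact. Ease the squeeze in steps, holding the tongs.

Call:
send_rows:
  dr:
    - [0, 0, 0]
    - [0, 0, 0]
    - [0, 0, 0]
    - [0, 0, 0]
    - [0, 0, 0]
    - [0, 0, 0]
    - [0, 0, 0]
    - [0, 0, 0]
  xyz:
    - [0, 0, 0]
    - [0, 0, 0]
    - [0, 0, 0]
    - [0, 0, 0]
    - [0, 0, 0]
    - [0, 0, 0]
    - [0, 0, 0]
    - [0, 0, 0]
  jaw: [48, 50, 52, 54, 56, 58, 60, 60]

```text
time_s: 26.5
eef_pos: [0.4816, 0.3181, 0.1568]
eef_rot: [-0.0, 0.995, -0.103, 0.0]
wrist_force: [0.0, 0.5, -1.0]
opening: 0.6
grasp_force: 3.9
```

```bash
python3 go.py 481.4 318.6 157 -12.3; python3 - <<'E'
from h import *
a=ctrl.camera("side")
cv2.imwrite("pics/pan2.png",cv2.resize(a[330:390,250:330],(800,600),interpolation=2)[:,:,::-1])
E
```

```text
t 26.5 pos [481.6 318.1 156.8] F [ 0.   0.5 -1. ] open 0.6 gf 3.9
xyz cm [-0.03 -0.04 -0.02]  dr [-0.   -0.    0.08]
```

View pics/pan2.png

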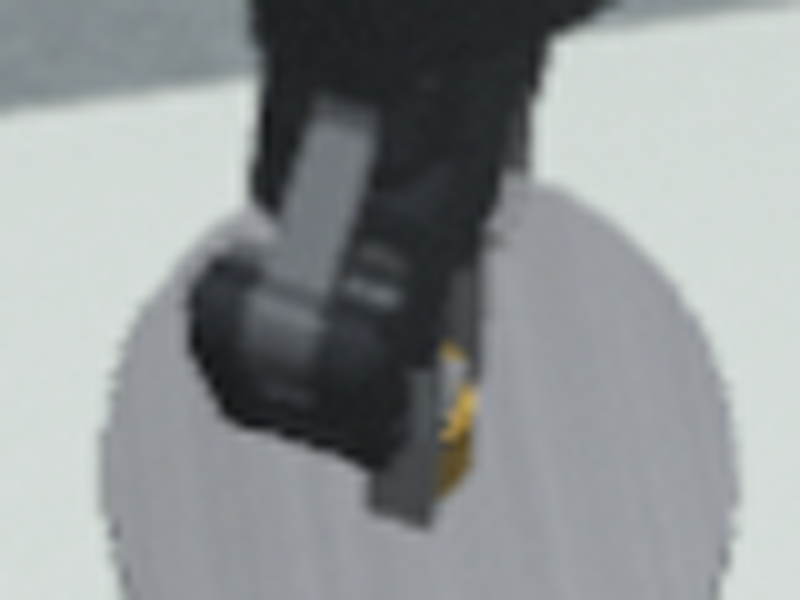

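Gap opened; the weight stands on the pan between the jaws (brass at crop (460,420)), spring force 3.9 N. Lift straight up.

Call:
send_rows:
  dr:
    - [0, 0, 0]
    - [0, 0, 0]
    - [0, 0, 0]
    - [0, 0, 0]
    - [0, 0, 0]
    - [0, 0, 0]
    - [0, 0, 0]
    - [0, 0, 0]
  xyz:
    - [0, 0, -0.3]
    - [0, 0, -0.8]
    - [0, 0, -1.4]
    - [0, 0, -2.2]
    - [0, 0, -3.2]
    - [0, 0, -4.2]
    - [0, 0, -5.2]
    - [0, 0, -6]
  jaw: [60, 60, 60, 60, 60, 60, 60, 60]

```text
time_s: 27.55
eef_pos: [0.4818, 0.3182, 0.2177]
eef_rot: [-0.0, 0.995, -0.103, 0.0]
wrist_force: [-0.7, 0.4, -1.3]
opening: 0.603
grasp_force: 4.0
```

```bash
python3 go.py 564.2 -294.8 245 -12.3; python3 - <<'E'
from h import *
a=ctrl.camera("side")
P=proj("side",[[.4816,.3181,z] for z in (.06,.094)]); print(P)
g=cv2.inRange(cv2.cvtColor(a,cv2.COLOR_RGB2HSV),(12,110,70),(30,255,255))[330:400,250:340]
ys,xs=np.nonzero(g); print("brass",len(xs),xs.min()+250,xs.max()+250,ys.min()+330,ys.max()+330)
E
```

```text
t 27.55 pos [481.8 318.2 217.7] F [-0.7  0.4 -1.3] open 0.603 gf 4.0
xyz cm [20.61 58.32 -2.74]  dr [-0.   -0.    0.08]
[[291.37602415 375.06442201]
 [291.50606871 366.56342517]]
brass 91 288 296 365 378
```

Weight stands upright on the pan (side px 288–296, 365–378). Back to the empty well, gently.

Call:
send_rows:
  dr:
    - [0, 0, 0]
    - [0, 0, 0]
    - [0, 0, 0]
    - [0, 0, 0]
    - [0, 0, 0]
    - [0, 0, 0]
    - [0, 0, 0]
    - [0, 0, 0]
  xyz:
    - [0, 0, -0.8]
    - [0, 0, -1.8]
    - [0.4, 1, -2.5]
    - [1.2, 3.5, -2.7]
    - [2.3, 6.5, -2.7]
    - [3.5, 10, -2.7]
    - [4.8, 13.5, -2.7]
    - [6, 17, -2.7]
  jaw: [60, 60, 60, 60, 60, 60, 60, 60]

```text
time_s: 28.6
eef_pos: [0.5057, 0.1377, 0.2442]
eef_rot: [0.0, 0.995, -0.103, 0.0]
wrist_force: [-0.1, 1.1, -1.2]
opening: 0.604
grasp_force: 4.0
```

```bash
python3 go.py 564.2 -294.8 245 -12.3
```

```text
t 28.6 pos [505.7 137.7 244.2] F [-0.1  1.1 -1.2] open 0.604 gf 4.0
xyz cm [14.58 41.13 -0.07]  dr [ 0.   -0.    0.08]
```

Call:
send_rows:
  dr:
    - [0, 0, 0]
    - [0, 0, 0]
    - [0, 0, 0]
    - [0, 0, 0]
    - [0, 0, 0]
    - [0, 0, 0]
    - [0, 0, 0]
    - [0, 0, 0]
  xyz:
    - [1.3, 3.5, 0]
    - [2.8, 8, 0]
    - [4.3, 12, 0]
    - [5.8, 16.3, 0]
    - [7.3, 20.6, 0]
    - [8.8, 24.9, 0]
    - [10.2, 29, 0]
    - [11.4, 32.4, 0]
  jaw: [60, 60, 60, 60, 60, 60, 60, 60]

```text
time_s: 29.6
eef_pos: [0.5505, -0.2034, 0.2441]
eef_rot: [0.0, 0.995, -0.103, 0.0]
wrist_force: [0.3, 0.4, -0.5]
opening: 0.6
grasp_force: 4.0
```

```bash
python3 go.py 564.2 -294.8 245 -12.3
```

```text
t 29.6 pos [ 550.5 -203.4  244.1] F [ 0.3  0.4 -0.5] open 0.6 gf 4.0
xyz cm [ 3.22  8.66 -0.09]  dr [ 0.   -0.    0.07]
```

Call:
send_rows:
  dr:
    - [0, 0, 0]
    - [0, 0, 0]
    - [0, 0, 0]
    - [0, 0, 0]
    - [0, 0, 0]
    - [0, 0, 0]
    - [0, 0, 0]
    - [0, 0, 0]
  xyz:
    - [1.1, 3, 0]
    - [2.1, 5.6, 0]
    - [2.8, 7.6, 0]
    - [3.2, 8.5, 0.8]
    - [3.2, 8.6, 2.2]
    - [3.2, 8.6, 3.8]
    - [3.2, 8.6, 5.4]
    - [3.2, 8.6, 6.4]
  jaw: [60, 60, 60, 60, 60, 60, 60, 60]

```text
time_s: 30.6
eef_pos: [0.5642, -0.2907, 0.178]
eef_rot: [-0.001, 0.995, -0.102, -0.001]
wrist_force: [1.0, -0.3, -2.1]
opening: 0.599
grasp_force: 4.0
```

```bash
python3 go.py 564.2 -294.8 172 -12.3; python3 - <<'E'
from h import *
a=ctrl.camera("side")
cv2.imwrite("pics/ret.png",cv2.resize(a[110:180,250:330],(700,600),interpolation=2)[:,:,::-1])
o=ctrl.get_obs()['eef_pos']; A=np.deg2rad(77.7); Y=np.array([np.cos(A),np.sin(A),0]);X=np.array([np.sin(A),-np.cos(A),0])
for n,y in(("near outer",.0145),("far inner",-.0105)):
  P=proj("side",[np.array([o[0],o[1],o[2]-.0932])+Y*y+X*x for x in(-.006,.006)])
  print(n,np.round(P,1).tolist(),"crop",np.round((P-[250,110])*[8.75,8.57]).tolist())
E
```

```text
t 30.6 pos [ 564.2 -290.7  178. ] F [ 1.  -0.3 -2.1] open 0.599 gf 4.0
xyz cm [0.09 0.4  0.6 ]  dr [-0.01  0.02  0.09]
near outer [[284.1, 154.7], [280.0, 153.9]] crop [[298.0, 383.0], [262.0, 376.0]]
far inner [[287.0, 149.6], [282.9, 148.8]] crop [[323.0, 339.0], [288.0, 333.0]]
```

View pics/ret.png

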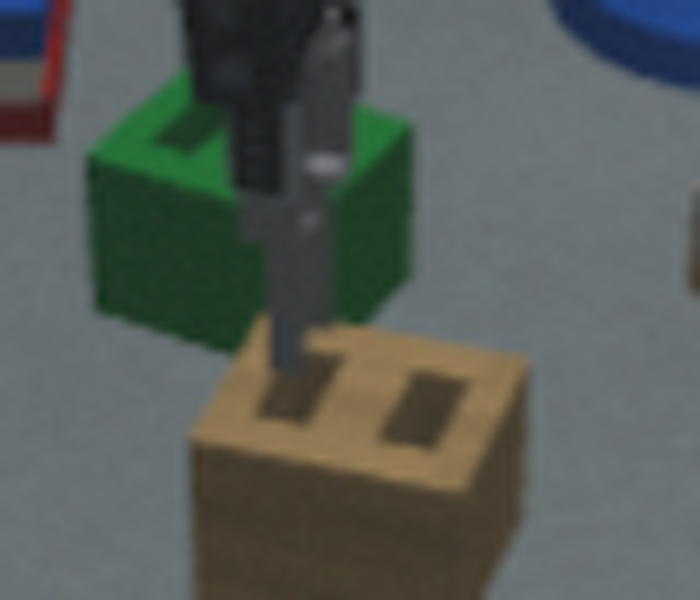

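Call:
send_rows:
  dr:
    - [0, 0, 0]
    - [0, 0, 0]
    - [0, 0, 0]
    - [0, 0, 0]
    - [0, 0, 0]
    - [0, 0, 0]
    - [0, 0, 0]
    - [0, 0, 0]
  xyz:
    - [0, 0.1, 0.1]
    - [0.1, 0.2, 0.3]
    - [0.1, 0.3, 0.5]
    - [0.1, 0.3, 0.5]
    - [0.1, 0.3, 0.5]
    - [0.1, 0.3, 0.5]
    - [0.1, 0.3, 0.5]
    - [0.1, 0.3, 0.5]
  jaw: [60, 60, 60, 60, 60, 60, 60, 60]

```text
time_s: 31.65
eef_pos: [0.565, -0.2949, 0.1748]
eef_rot: [-0.0, 0.995, -0.103, 0.0]
wrist_force: [0.1, 0.3, 0.0]
opening: 0.602
grasp_force: 4.0
```

```bash
python3 go.py 564.2 -294.8 172 -12.3; python3 - <<'E'
from h import *
a=ctrl.camera("side");cv2.imwrite("pics/side6.png",a[:,:,::-1]); g=cv2.cvtColor(a,cv2.COLOR_RGB2GRAY)
o=ctrl.get_obs()['eef_pos']; A=np.deg2rad(77.7); Y=np.array([np.cos(A),np.sin(A),0]);X=np.array([np.sin(A),-np.cos(A),0])
for z in (.0932,.0782,.0632):
 for n,y in(("near outer",.0145),("far inner",-.0105)):
  print(z,n,np.round(proj("side",[np.array([o[0],o[1],o[2]-z])+Y*y+X*x for x in(-.006,.006)]),1).tolist())
for r in (136,140,144,148,151,153): print(r,g[r,274:296].tolist())
for c in (281,282,283): print(c,g[146:164,c].tolist())
E
```

```text
t 31.65 pos [ 565.  -294.9  174.8] F [0.1 0.3 0. ] open 0.602 gf 4.0
xyz cm [-0.08  0.01  0.28]  dr [-0.   -0.    0.08]
0.0932 near outer [[283.8, 154.3], [279.7, 153.5]]
0.0932 far inner [[286.7, 149.3], [282.6, 148.5]]
0.0782 near outer [[283.8, 149.9], [279.6, 149.1]]
0.0782 far inner [[286.7, 144.9], [282.6, 144.1]]
0.0632 near outer [[283.7, 145.4], [279.6, 144.6]]
0.0632 far inner [[286.6, 140.4], [282.5, 139.6]]
136 [47, 48, 47, 53, 57, 59, 59, 59, 59, 61, 77, 80, 63, 56, 52, 51, 50, 52, 50, 52, 50, 52]
140 [46, 49, 48, 46, 47, 50, 56, 60, 58, 60, 59, 61, 61, 59, 52, 50, 50, 50, 49, 50, 50, 49]
144 [46, 46, 47, 48, 49, 47, 55, 60, 60, 59, 61, 59, 60, 57, 52, 50, 49, 48, 50, 49, 71, 98]
148 [47, 50, 47, 47, 76, 100, 87, 60, 59, 59, 66, 86, 92, 103, 118, 115, 114, 116, 118, 118, 116, 116]
151 [103, 97, 84, 102, 124, 118, 90, 57, 60, 60, 64, 69, 74, 82, 87, 106, 123, 123, 124, 123, 126, 125]
153 [112, 113, 114, 116, 117, 116, 101, 75, 61, 58, 60, 62, 61, 60, 95, 123, 125, 124, 123, 124, 123, 122]
281 [62, 60, 60, 61, 59, 57, 59, 75, 73, 66, 62, 63, 71, 116, 124, 123, 123, 80]
282 [59, 60, 59, 59, 60, 60, 60, 61, 63, 63, 64, 65, 65, 110, 122, 123, 123, 94]
283 [61, 60, 59, 60, 61, 60, 58, 58, 63, 63, 60, 61, 62, 96, 120, 124, 124, 104]
```

Tip edges are within ~1.5 mm of plan, and the well leaves ±3.5 mm in x and ±5 mm in y. Descend.

Call:
send_rows:
  dr:
    - [0, 0, 0]
    - [0, 0, 0]
    - [0, 0, 0]
    - [0, 0, 0]
    - [0, 0, 0]
    - [0, 0, 0]
    - [0, 0, 0]
    - [0, 0, 0]
  xyz:
    - [0, 0, 0.4]
    - [0, 0, 0.9]
    - [0, 0, 1.4]
    - [0, 0, 1.9]
    - [0, 0, 2.4]
    - [0, 0, 2.9]
    - [0, 0, 3.3]
    - [0, 0, 3.3]
  jaw: [60, 60, 60, 60, 60, 60, 60, 60]

```text
time_s: 32.7
eef_pos: [0.5648, -0.2947, 0.1413]
eef_rot: [-0.0, 0.995, -0.103, -0.0]
wrist_force: [0.3, -0.3, -0.7]
opening: 0.597
grasp_force: 4.0
```

Call:
send_rows:
  dr:
    - [0, 0, 0]
    - [0, 0, 0]
    - [0, 0, 0]
    - [0, 0, 0]
    - [0, 0, 0]
    - [0, 0, 0]
    - [0, 0, 0]
    - [0, 0, 0]
  xyz:
    - [0, 0, 0.5]
    - [0, 0, 1]
    - [0, 0, 1.5]
    - [0, 0, 2]
    - [0, 0, 2.4]
    - [0, 0, 2.8]
    - [0, 0, 3.1]
    - [0, 0, 3.1]
  jaw: [60, 60, 60, 60, 60, 60, 60, 60]

```text
time_s: 33.7
eef_pos: [0.5648, -0.2948, 0.1105]
eef_rot: [-0.0, 0.995, -0.103, -0.0]
wrist_force: [-0.2, -0.2, -0.3]
opening: 0.6
grasp_force: 4.0
```

Call:
send_rows:
  dr:
    - [0, 0, 0]
    - [0, 0, 0]
    - [0, 0, 0]
    - [0, 0, 0]
    - [0, 0, 0]
    - [0, 0, 0]
    - [0, 0, 0]
    - [0, 0, 0]
  xyz:
    - [0, 0, 0.1]
    - [0, 0, 0.2]
    - [0, 0, 0.3]
    - [0, 0, 0.4]
    - [0, 0, 0.5]
    - [0, 0, 0.5]
    - [0, 0, 0.5]
    - [0, 0, 0.5]
  jaw: [60, 60, 60, 60, 60, 60, 60, 60]

```text
time_s: 34.7
eef_pos: [0.565, -0.2949, 0.1059]
eef_rot: [0.0, 0.995, -0.103, 0.0]
wrist_force: [0.1, -0.2, -1.8]
opening: 0.602
grasp_force: 4.0
```

Call:
send_rows:
  dr:
    - [0, 0, 0]
    - [0, 0, 0]
    - [0, 0, 0]
    - [0, 0, 0]
    - [0, 0, 0]
    - [0, 0, 0]
    - [0, 0, 0]
    - [0, 0, 0]
  xyz:
    - [0, 0, 0.1]
    - [0, 0, 0.15]
    - [0, 0, 0.2]
    - [0, 0, 0.2]
    - [0, 0, 0.2]
    - [0, 0, 0.2]
    - [0, 0, 0.2]
    - [0, 0, 0.2]
  jaw: [60, 60, 60, 60, 60, 60, 60, 60]

```text
time_s: 35.7
eef_pos: [0.565, -0.2949, 0.1038]
eef_rot: [0.0, 0.995, -0.103, 0.0]
wrist_force: [-0.1, 0.6, -1.0]
opening: 0.6
grasp_force: 4.0
```

Call:
send_rows:
  dr:
    - [0, 0, 0]
    - [0, 0, 0]
    - [0, 0, 0]
    - [0, 0, 0]
    - [0, 0, 0]
    - [0, 0, 0]
    - [0, 0, 0]
    - [0, 0, 0]
  xyz:
    - [0, 0, 0.05]
    - [0, 0, 0.1]
    - [0, 0, 0.15]
    - [0, 0, 0.15]
    - [0, 0, 0.15]
    - [0, 0, 0.15]
    - [0, 0, 0.15]
    - [0, 0, 0.15]
  jaw: [60, 60, 60, 60, 60, 60, 60, 60]

```text
time_s: 36.7
eef_pos: [0.5654, -0.295, 0.1033]
eef_rot: [0.0, 0.995, -0.103, 0.0]
wrist_force: [-1.4, 1.3, 5.8]
opening: 0.6
grasp_force: 4.3
```

Contact with the rim. Release and rise; the arms spring out to 56 mm, so I open fully.

Call:
send_rows:
  dr:
    - [0, 0, 0]
    - [0, 0, 0]
    - [0, 0, 0]
    - [0, 0, 0]
    - [0, 0, 0]
    - [0, 0, 0]
    - [0, 0, 0]
    - [0, 0, 0]
  xyz:
    - [0, 0, -0.1]
    - [0, 0, -0.1]
    - [0, 0, -0.1]
    - [0, 0, -0.1]
    - [0, 0, -0.1]
    - [0, 0, -0.1]
    - [0, 0, -0.5]
    - [0, 0, -1]
  jaw: [63, 66, 72, 80, 90, 100, 100, 100]

```text
time_s: 37.7
eef_pos: [0.565, -0.2949, 0.1126]
eef_rot: [-0.0, 0.995, -0.103, -0.0]
wrist_force: [-0.1, 0.5, -0.2]
opening: 1.001
grasp_force: 0.0
```

Call:
send_rows:
  dr:
    - [0, 0, 0]
    - [0, 0, 0]
    - [0, 0, 0]
    - [0, 0, 0]
    - [0, 0, 0]
    - [0, 0, 0]
    - [0, 0, 0]
    - [0, 0, 0]
  xyz:
    - [0, 0, -1]
    - [0, 0, -2.5]
    - [0, 0, -4]
    - [0, 0, -6]
    - [0, 0, -8]
    - [0, 0, -10]
    - [0, 0, -11]
    - [0, 0, -11]
  jaw: [100, 100, 100, 100, 100, 100, 100, 100]

```text
time_s: 38.7
eef_pos: [0.5654, -0.2951, 0.2234]
eef_rot: [0.0, 0.995, -0.103, 0.001]
wrist_force: [0.1, 0.1, -0.2]
opening: 1.004
grasp_force: 0.0
```

```bash
python3 - <<'E'
from h import *
a=ctrl.camera("side")
cv2.imwrite("pics/end.png",np.hstack([cv2.resize(a[y:y+100,x:x+100],(400,400),interpolation=2) for x,y in((240,95),(240,315))])[:,:,::-1])
E
```

```text
(no output)
```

View pics/end.png

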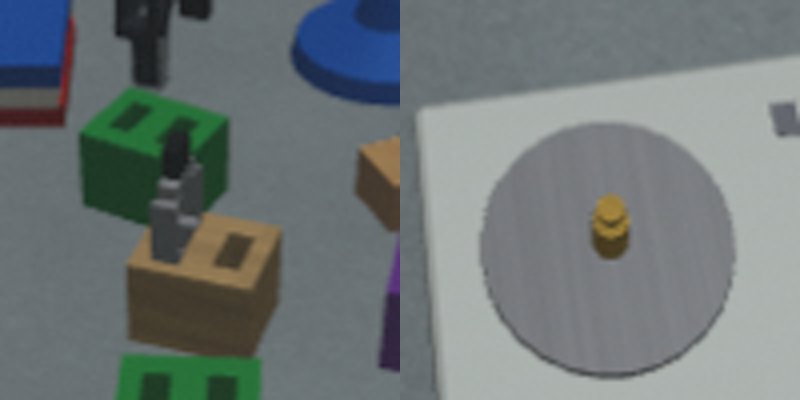

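The tongs stand in the emptied well (side px ≈ (284,145)), and the knobbed weight is upright mid-pan (side px ≈ (292,371)). The gripper is clear. Handing in.

```bash
python3 -c "
from bench import ctrl
print(ctrl.hand_in())"
```

```text
the job is handed in; nothing more can be done
None
```

The job is handed in after about 39 s of the 67 s allowed: the large weight stands upright mid-pan, the tongs stand released in the emptied well, and the small weight was never touched.

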